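Take the dried instruments out of the drying cabinet and hold the tray level

TASK

The instruments in the drying cabinet are ready to be handed over. Slide the cabinet's clear front sash all the way up by its grab bar so that it stays up, then draw the tray out by its handle until it is wholly in front of the cabinet, and lift it, with all three instruments lying on it, to at least 12 cm above the desk. Do not tip the tray or knock the other things over; finish while holding it still and level in the air for the therapist: do not put it down or let go.

Things in the scene. Friction and masses are not known exactly. Their poses are not given: they have to be found in the camera images.
- dryer: white instrument drying cabinet fixed to the desk, 176 x 250 mm, roof 166 mm high; origin: centre of its underside, -x points out of its front toward the robot, z up. The front is closed by the sash, a 10 mm panel at x = -0.096; on either side of it (y = +-0.119) a 20 mm channel stands up to 239 mm. The tray rests inside on runners 46 mm above the desk
- dryer_sash (a joint): height of the clear sliding sash, m: 0 = fully down, 0.10 = fully up at its stop. Slides straight up; 0.2 kg with 6 N channel friction, so about 8 N lifts it and it stays where it is left. Down, its bottom rail bars the tray's way; fully up, the opening is free from 46 to 146 mm above the desk
- sash_bar (a point): centre of the sash's black grab bar above its top rail: 13 mm thick (cabinet x), 16 mm high, 110 mm long (cabinet y), taken from above with a finger on its front and one behind it; 33 mm from its centre down to the top rail. 208 mm above the desk with the sash down, 308 mm fully up. Axes as the cabinet's
- tray_grip (a point): centre of the tray's black handle, a bar 80 mm long (tray x), 14 mm thick (tray y), 22 mm high; 145 mm in front of the tray's centre, 22 mm above the tray's underside. In the cabinet it is 68 mm above the desk, 77 mm in front of the sash, free at both sides and above: pinch its 14 mm from above. About 0.2 kg hangs some 0.11 m behind it, so grip firmly. Axes as the tray's
- tray_centre (a point): centre of the steel instrument tray, 10 mm above its underside: an open pan 105 (x) by 180 (y) by 20 mm, walls 3 mm; -x points along its handle, which two rods carry under the sash; z up. 8 mm play at either side in the cabinet. Wholly out once this point is over 0.165 m in front of the cabinet's origin (about 0.14 m from where it rests)
- tray: the same tray; origin at the centre of its underside, axes as above
- fine_tweezers: steel tweezers 92 mm long, 10 mm high, lying on the front part of the tray, across it; origin under the centre
- tweezers: steel tweezers 101 mm long, 10 mm high, lying on the middle of the tray, across it; origin under the centre
- extractor: thin steel loop tool 109 mm long, 6 mm high, lying on the rear part of the tray, across it; origin under the centre
- dial_timer: bystander: round minute timer, 62 mm across, 44 mm high, beside the cabinet on its right; origin under the centre
- cream_pot: bystander: flat round pot 91 mm across, 44 mm high, beside the cabinet on its left; origin under the centre
- cotton_buds: bystander: round tub of cotton buds, 77 mm across, 80 mm high, at the front right; origin under the centre
- gel_bottle: bystander: upright bottle with a nozzle, 53 mm across, 166 mm high, at the left; origin under the centre

How it is judged:
On the way, in this order (a step that is already met when the one before it is completed fails the run):
1. the sash is slid all the way up (value of joint dryer_sash above 0.088 m), for 0.2 s.
2. the tray is drawn out wholly in front of the cabinet (x of tray_centre in the frame of dryer below -0.155 m), for 0.1 s.
At the end, for the whole second after the job is handed in: sash still up (85 mm or more of its 100); tray carried by the fingers alone, its underside 11 cm or more above the desk, wholly in front of the cabinet, level within 5 degrees, at rest (under 3 cm/s), all three instruments lying inside its rim (value of joint dryer_sash above 0.085 m and height (world z) of tray above 0.11 m and x of tray_centre in the frame of dryer below -0.155 m and angle between tray's own z axis and vertical below 0.09 rad and linear speed of tray below 0.03 m/s and angular speed of tray below 0.2 rad/s and contact force between the fingers and tray above 1 N and contact force between tray and dryer below 0.05 N and contact force between tray and gel_bottle below 0.05 N and x of fine_tweezers in the frame of tray between -0.055 and 0.055 m and y of fine_tweezers in the frame of tray between -0.09 and 0.09 m and z of fine_tweezers in the frame of tray between -0.005 and 0.03 m and x of tweezers in the frame of tray between -0.055 and 0.055 m and y of tweezers in the frame of tray between -0.09 and 0.09 m and z of tweezers in the frame of tray between -0.005 and 0.03 m and x of extractor in the frame of tray between -0.055 and 0.055 m and y of extractor in the frame of tray between -0.09 and 0.09 m and z of extractor in the frame of tray between -0.005 and 0.03 m); the arm keeps its last pose, push and grip.
It fails at once if the tray is tipped more than 20 degrees (angle between tray's own z axis and vertical above 0.35 rad).
It fails at once if a bystander is pushed more than 4 cm away or knocked over (distance of any of dial_timer, cream_pot, cotton_buds, gel_bottle from where it was at the start of the episode above 0.04 m or angle between any of dial_timer, cream_pot, cotton_buds, gel_bottle's own z axis and vertical above 0.5 rad).
It also fails if it takes over 54 s, if anything falls off the work surface, if the arm or the gripper's body presses on something with over 40 N, if the wrist force passes 120 N, or if a joint passes its speed limit or range.

ROBOT

A 7-joint arm with a two-finger parallel gripper is mounted at the origin on a cart in front of the work surface, level with it; the furniture and walls round the work are solid. World frame = base frame: x ahead of the robot, y to its left, z up, the work surface at z = 0. Lengths are in m, angles in rad, forces in N, time in s.
With the tool pointing down it reaches from about 0.425 to 0.925 m from the base axis. Payload 6.8 kg.
Tool frame: the origin (TCP) lies midway between the tips of the shut fingers; the grasp point (between the pads) lies 19 mm behind it; z points along the fingers, y is the line along which they close (so a half turn about z gives the same grasp; the last joint's range is limited). The gripper opens to 85 mm and grips with 20 to 120 N. Pads are 22 mm wide; open, the fingers measure 114 mm over their backs; the gripper's body (76 mm by 85 mm) begins 54 mm behind the grasp point. The pads swing forward as they close: fully open they stand 13 mm farther back than shut.
Start: joints at [1.024, 0.477, 0.022, 1.555, -0.011, 1.109, -0.083], TCP at [0.287, -0.611, 0.231] pointing down, gripper open.
Joint ranges: [-2.96, 2.96], [-0.34, 2.1], [-1.41, 1.46], [0.24, 2.44], [-1.37, 4.51], [0.17, 1.92], [-2.96, 2.96]. Speed limits (rad/s): [2.39, 2.39, 3.14, 3.14, 3.14, 3.14, 3.14].

INTERFACE

Orientations are given as a 3x3 rotation matrix whose columns are the frame's x, y, z axes.
In Python, from rig import ctrl gives the robot as it stands.
- The arm moves only by the tool drive_tool, never from a script. Its argument "steps" is text: rows parted by semicolons, each of 4 numbers parted by spaces: the shift along the tool's x, y, z in m, then the turn about the tool's z in degrees. In form: x y z roll; .... A call has 1 to 10 rows; each row is the pose to reach, as a shift and turn from the pose commanded when the call began, along the tool's axes at that moment; what a row does not reach only later rows make up. A row lasts 1/10 s, in which the tool goes at most 50 mm and 8.59 degrees, less where a joint would pass 70% of its speed; a pose out of reach is approached as far as the arm can. A call with a gripper value outside its range is refused whole. "grip" is the opening, from 0 (shut) to 1 (fully open), set as the call begins (left out, the last holds). The fingers move at their own pace and stop on an object; "grip_force" is the grip in N (left out, the last holds). Time passes only in rows, so rows that repeat a pose let the fingers close. It gives the time, the measured TCP pose, the force, the opening and the grip force at its end, in the units of the state.
- ctrl.observe(): the state, without advancing time (a new reading comes with each control period).
- ctrl.grab_frame(name): name is "scene" or "top" or "wrist"; returns the picture (384x512x3 uint8, red, green, blue); there is no depth.
- ctrl.camera_info(name): a dict with "mtx" (3x3 intrinsics, pixels), "R" (3x3) and "t" (3): a world point X has camera coordinates R X + t. Camera axes: x right, y down, z forward; pixel columns grow to the right and rows downward; lengths in m; the calibration is good to about 2 mm. A picture is of the moment at which its call begins: read the wrist's pose just before it. camera_info takes no time and is no camera call; for the wrist camera it gives the pose at the moment of the call.
- ctrl.finish_job(): hands the job in; it is judged then, once.
The state is a dict: "time": time; "qpos": joint angles; "joint_vel": joint speeds; "joint_efforts": joint torques, N m; "tcp_pos": TCP position; "tcp_rot": TCP orientation; "contact_force": force on the tool from outside, world axes, zero at the start; "moment": the same for the moment, N m; "grip_width": finger opening in m; "gripper_force": force on a finger pad.
Only numpy, scipy, OpenCV 4.12 (cv2) and the standard library are available. Lean on these libraries where they do the work, as an engineer would, in place of code of your own. Each camera call takes 0.05 s, during which the arm holds its last target. There are 200 camera calls.

## Working session

There is one attempt and no reset: what is moved stays moved. The work goes in short steps, Python scripts to look and compute and a tool call to move; the robot and the scene stay as the last step left them, time stands still between calls to the robot, and variables do not carry over. Pictures are saved under pics/ and viewed, at most 10 in all, crops included, and the job is handed in when it is done.

Besides the shell and the picture viewer there is one more tool, called after "Call:" in YAML: its name, and indented under it one key for each argument. drive_tool: Moves the arm, as the interface text tells. Its arguments: {"type":"object","properties":{"steps":{"type":"string"},"grip":{"type":"number"},"grip_force":{"type":"number"}},"required":["steps"]}

```bash
mkdir -p pics
python3 - <<'E'
from rig import ctrl
import cv2,numpy as np
s=ctrl.observe();print(s['time'],s['tcp_pos'],np.round(s['tcp_rot'],3).tolist(),s['grip_width'])
for n in ("scene","top"):
    im=ctrl.grab_frame(n);cv2.imwrite(f"pics/{n}0.png",im[...,::-1])
    c=ctrl.camera_info(n);print(n,np.round(c['mtx'],1).tolist(),np.round(c['R'],3).tolist(),np.round(c['t'],3))
E
```

```text
0.0 [ 0.28650032 -0.6105191   0.23029226] [[0.905, 0.425, -0.001], [0.425, -0.905, 0.002], [-0.0, -0.002, -1.0]] 0.08549354745649036
scene [[446.9, 0.0, 254.5], [0.0, 446.9, 188.1], [0.0, 0.0, 1.0]] [[0.975, -0.222, 0.011], [-0.194, -0.871, -0.452], [0.11, 0.438, -0.892]] [-0.594  0.171  1.411]
top [[404.3, 0.0, 260.6], [0.0, 404.3, 198.6], [0.0, 0.0, 1.0]] [[-0.002, -1.0, 0.014], [-0.998, 0.001, -0.061], [0.061, -0.014, -0.998]] [-1.000e-03  6.070e-01  1.488e+00]
```

View pics/scene0.png

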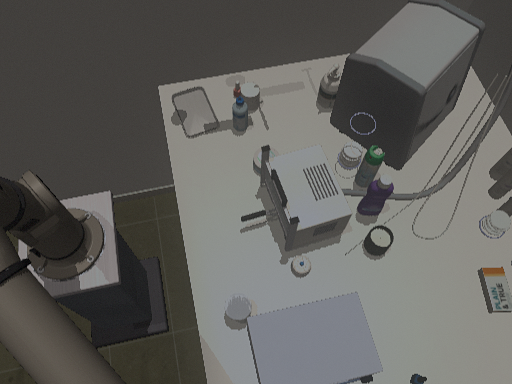

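View pics/top0.png

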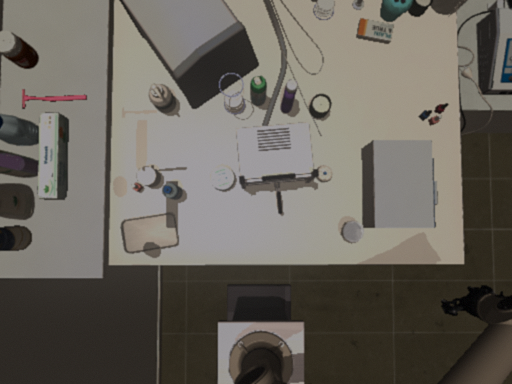

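The top view shows the cabinet at about (275,153), the tray handle at (280,203), the grab bar near (280,180), the cotton buds at (351,231) and the gel bottle at (170,190). I'll zoom in on both views next.

Run:
```python
import cv2,numpy as np
a=cv2.imread("pics/top0.png")[115:225,220:340];b=cv2.imread("pics/scene0.png")[135:255,230:360]
f=lambda i:cv2.resize(i,(400,int(400*i.shape[0]/i.shape[1])),interpolation=cv2.INTER_CUBIC)
A,B=f(a),f(b);h=max(len(A),len(B));o=np.zeros((h,800,3),np.uint8);o[:len(A),:400]=A;o[:len(B),400:]=B
o=np.clip(o.astype(float)*1.4,0,255).astype(np.uint8)
cv2.imwrite("pics/z0.png",o)
```

```text
(no output)
```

View pics/z0.png

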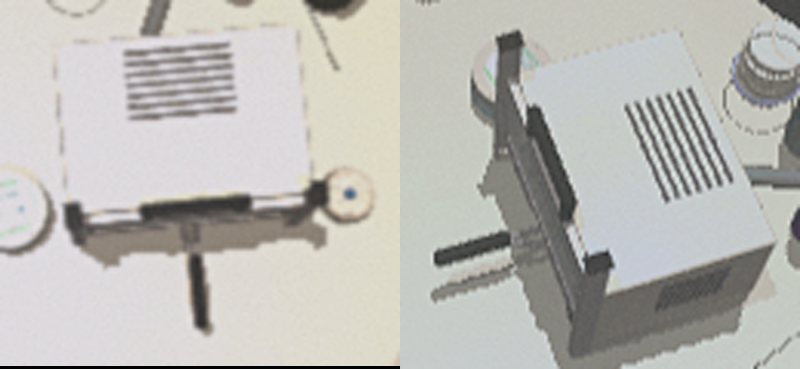

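The zoom shows the black grab bar at zoomed (142–250, 207) between dark channel tops at (73,210) and (317,190). The handle runs from (195,255) to (203,328). I'll measure all of these.

```bash
cat > h.py <<'E'
import cv2,numpy as np
from rig import ctrl
def cast(n,uv,z,c=None):
    c=c or ctrl.camera_info(n);C=-c['R'].T@c['t']
    d=c['R'].T@np.linalg.inv(c['mtx'])@np.array([uv[0],uv[1],1.])
    return (C+d*(z-C[2])/d[2])[:2]
def tri(p,q):
    A=[];
    for n,uv in (('top',p),('scene',q)):
        c=ctrl.camera_info(n);P=c['mtx']@np.c_[c['R'],c['t']];A+=[uv[0]*P[2]-P[0],uv[1]*P[2]-P[1]]
    v=np.linalg.svd(np.array(A))[2][-1];return v[:3]/v[3]
E
python3 - <<'E'
from h import *
for n,roi in (('top',(220,340,150,225)),('scene',(230,310,135,260))):
    c=ctrl.camera_info(n);print(n,'cam',np.round(-c['R'].T@c['t'],3))
    im=cv2.imread(f"pics/{n}0.png");g=im.max(2)
    for th in (60,80):
        m=np.zeros_like(g);x0,x1,y0,y1=roi;m[y0:y1,x0:x1]=(g[y0:y1,x0:x1]<th)
        k,l,st,ce=cv2.connectedComponentsWithStats(m)
        for i in range(1,k):
            if st[i][4]<20: continue
            r=cv2.minAreaRect(np.argwhere(l==i)[:,::-1].astype(np.float32))
            bp=cv2.boxPoints(r)
            print(th,st[i],np.round(ce[i],1),np.round(bp,1).tolist(),[np.round(cast(n,ce[i],z),3).tolist() for z in(.068,.079,.208,.216,.239)])
E
```

```text
top cam [0.515 0.02  1.522]
60 [306 170  12  12  54] [313.  174.9] [[305.0, 179.0], [315.5, 168.5], [319.5, 172.5], [309.0, 183.0]] [[0.69, -0.191], [0.688, -0.19], [0.673, -0.171], [0.672, -0.17], [0.669, -0.166]]
60 [262 174  33   8 130] [278.4 177.1] [[261.8999938964844, 176.6999969482422], [294.0, 173.5], [294.3999938964844, 177.89999389648438], [262.29998779296875, 181.10000610351562]] [[0.681, -0.066], [0.68, -0.065], [0.665, -0.058], [0.665, -0.057], [0.662, -0.056]]
60 [240 177   5   8  30] [241.9 180.4] [[240.0, 177.0], [244.0, 177.0], [244.0, 184.0], [240.0, 184.0]] [[0.67, 0.066], [0.668, 0.066], [0.655, 0.062], [0.654, 0.062], [0.651, 0.061]]
60 [277 192   5  21  64] [279.1 202.1] [[276.6000061035156, 192.10000610351562], [279.6000061035156, 191.8000030517578], [281.6000061035156, 211.89999389648438], [278.6000061035156, 212.1999969482422]] [[0.591, -0.068], [0.59, -0.067], [0.584, -0.06], [0.583, -0.059], [0.582, -0.058]]
80 [240 169  78  20 417] [279.3 178.9] [[239.39999389648438, 176.1999969482422], [317.0, 169.0], [318.29998779296875, 183.39999389648438], [240.6999969
[... 1293 characters left out ...]
7.29998779296875, 216.5], [298.5, 222.5], [290.3999938964844, 224.10000610351562]] [[0.708, -0.11], [0.706, -0.114], [0.68, -0.164], [0.679, -0.167], [0.674, -0.176]]
80 [ 253  145   57  106 1446] [281.7 206. ] [[244.8000030517578, 153.60000610351562], [273.1000061035156, 141.8000030517578], [314.70001220703125, 241.8000030517578], [286.5, 253.60000610351562]] [[0.683, -0.055], [0.681, -0.06], [0.658, -0.115], [0.657, -0.119], [0.653, -0.129]]
80 [241 210  25  11 131] [253.1 215.3] [[240.0, 216.60000610351562], [264.5, 209.3000030517578], [265.8999938964844, 214.10000610351562], [241.39999389648438, 221.5]] [[0.589, -0.067], [0.588, -0.071], [0.574, -0.125], [0.574, -0.129], [0.571, -0.138]]
```

Call:
drive_tool:
  steps: "0 0 -0.05 0; 0 0 -0.1 0; 0.577 -0.339 -0.1 -70.2; 0.577 -0.339 -0.1 -70.2; 0.577 -0.339 -0.1 -70.2; 0.577 -0.339 -0.1 -70.2; 0.577 -0.339 -0.1 -70.2; 0.577 -0.339 -0.1 -70.2; 0.577 -0.339 -0.1 -70.2; 0.577 -0.339 -0.1 -70.2"
  grip: 1

```text
time: 1.1
tcp_pos: [0.5135, -0.2793, 0.3311]
tcp_rot: [[-0.074, 0.997, -0.0], [0.997, 0.074, -0.0], [-0.0, -0.0, -1.0]]
contact_force: [0.5, 0.1, -0.3]
grip_width: 0.0854
gripper_force: 0.0
```

Call:
drive_tool:
  steps: "0.05 0.03 0 0; 0.1 0.06 0 0; 0.14 0.09 0 0; 0.18 0.12 0 0; 0.18 0.12 0 0; 0.18 0.12 0 0; 0.18 0.12 0 0"

```text
time: 1.8
tcp_pos: [0.62, -0.0944, 0.3307]
tcp_rot: [[-0.068, 0.998, -0.001], [0.998, 0.068, -0.001], [-0.001, -0.001, -1.0]]
contact_force: [-1.1, -1.2, 0.3]
grip_width: 0.0855
gripper_force: 0.0
```

Run:
```python
from h import *
c=ctrl.camera_info('wrist');s=ctrl.observe();im=ctrl.grab_frame('wrist');cv2.imwrite('pics/w1.png',im[...,::-1])
print(s['tcp_pos'],np.round(s['tcp_rot'],4).tolist(),s['qpos'])
print(np.round(c['mtx'],1).tolist(),-c['R'].T@c['t'])
P=lambda X:(lambda v:v[:2]/v[2])(c['mtx']@(c['R']@np.array(X)+c['t']))
print('bar exp',P([.665,-.058,.216]),'handle',P([.591,-.067,.079]))
```

```text
[ 0.61996329 -0.09436205  0.33073389] [[-0.0675, 0.9977, -0.0013], [0.9977, 0.0675, -0.0007], [-0.0006, -0.0013, -1.0]] [ 0.37223496  0.36033799 -0.43117104  1.52667157  0.15471059  1.2896548
 -0.01016234]
[[272.1, 0.0, 257.6], [0.0, 272.1, 189.9], [0.0, 0.0, 1.0]] [ 0.61535361 -0.02851051  0.4720343 ]
bar exp [308.69915633 152.19354277] handle [239.26977806 142.73759206]
```

View pics/w1.png

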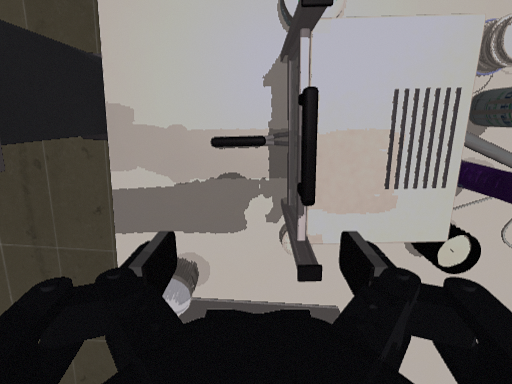

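The wrist view shows the bar at (309,147), spanning rows 88–204, and the handle at (238,141). Both are within a few pixels of where my estimates put them. I'll refine position and yaw from this view.

Run:
```python
from h import *
c=ctrl.camera_info('wrist');g=cv2.imread('pics/w1.png').max(2)
for (x0,x1,y0,y1,z) in ((302,319,80,210,.216),(205,268,130,152,.079)):
    m=np.zeros_like(g);m[y0:y1,x0:x1]=g[y0:y1,x0:x1]<45
    k,l,st,ce=cv2.connectedComponentsWithStats(m);i=1+st[1:,4].argmax()
    pts=np.argwhere(l==i)[:,::-1].astype(np.float32)
    W=np.array([cast('wrist',p,z,c) for p in pts],np.float32)
    (cx,cy),sz,a=cv2.minAreaRect(W*1000);vx,vy,_,_=cv2.fitLine(W*1000,cv2.DIST_L2,0,.01,.01).ravel()
    print(st[i],cx,cy,sz,a,'dir deg',np.degrees(np.arctan2(vy,vx)))
```

```text
[ 302   87   16  119 1698] 665.1146850585938 -56.4232292175293 (13.608501434326172, 109.9295654296875) 6.173514366149902 dir deg -84.44817
[211 136  55  11 495] 588.8843994140625 -66.00335693359375 (77.34327697753906, 13.18736457824707) 5.38929557800293 dir deg 5.3916407
```

Call:
drive_tool:
  steps: "0.018 0.024 0 -0.8; 0.035 0.0475 0 -1.6; 0.035 0.0475 0 -1.6; 0.035 0.0475 0.03 -1.6; 0.035 0.0475 0.06 -1.6; 0.035 0.0475 0.08 -1.6; 0.035 0.0475 0.08 -1.6; 0.035 0.0475 0.08 -1.6"

```text
time: 2.65
tcp_pos: [0.6651, -0.0572, 0.2519]
tcp_rot: [[-0.093, 0.996, -0.0], [0.996, 0.093, -0.001], [-0.001, -0.0, -1.0]]
contact_force: [0.3, -0.2, -0.0]
grip_width: 0.0854
gripper_force: 0.0
```

Descend, then close.

Call:
drive_tool:
  steps: "0 0 0.02 0; 0 0 0.04 0; 0 0 0.055 0; 0 0 0.062 0; 0 0 0.062 0"

```text
time: 3.15
tcp_pos: [0.6652, -0.0556, 0.1891]
tcp_rot: [[-0.095, 0.995, -0.001], [0.995, 0.095, -0.0], [-0.0, -0.001, -1.0]]
contact_force: [0.2, -0.4, -0.3]
grip_width: 0.0853
gripper_force: 0.0
```

Call:
drive_tool:
  steps: "0 0 0 0; 0 0 0 0; 0 0 0 0; 0 0 0 0; 0 0 0 0; 0 0 0 0; 0 0 0 0; 0 0 0 0"
  grip: 0
  grip_force: 60

```text
time: 3.95
tcp_pos: [0.6651, -0.0553, 0.1895]
tcp_rot: [[-0.096, 0.995, -0.001], [0.995, 0.096, -0.0], [-0.0, -0.001, -1.0]]
contact_force: [-3.7, 0.1, 4.7]
grip_width: 0.0125
gripper_force: 60.8
```

Gripped at 12.5 mm. Next I'll lift the sash.

Call:
drive_tool:
  steps: "0 0 -0.01 0; 0 0 -0.02 0; 0 0 -0.03 0; 0 0 -0.04 0; 0 0 -0.05 0; 0 0 -0.06 0; 0 0 -0.07 0; 0 0 -0.08 0; 0 0 -0.09 0; 0 0 -0.097 0"

```text
time: 4.95
tcp_pos: [0.6648, -0.0553, 0.2821]
tcp_rot: [[-0.096, 0.995, -0.003], [0.995, 0.096, 0.001], [0.001, -0.003, -1.0]]
contact_force: [21.0, 1.9, -60.2]
grip_width: 0.0122
gripper_force: 61.4
```

Call:
drive_tool:
  steps: "0 0 -0.002 0; 0 0 -0.003 0; 0 0 -0.003 0; 0 0 -0.003 0"

```text
time: 5.35
tcp_pos: [0.6648, -0.0553, 0.282]
tcp_rot: [[-0.096, 0.995, -0.006], [0.995, 0.097, 0.001], [0.002, -0.006, -1.0]]
contact_force: [15.4, 1.0, -42.6]
grip_width: 0.0122
gripper_force: 63.9
```

Run:
```python
from h import *
s=ctrl.observe();print(s['tcp_pos'],s['contact_force'],s['moment'],s['qpos'])
im=ctrl.grab_frame('scene')[...,::-1].copy();cv2.imwrite('pics/s2.png',im)
c=ctrl.camera_info('scene');P=lambda X:(lambda v:v[:2]/v[2])(c['mtx']@(c['R']@np.array(X)+c['t']))
for d in (.08,.09,.1):
  for e in (-.055,.055): print(d,np.round(P([.665-e*.096,-.0565+e,.216+d]),1))
cv2.imwrite('pics/s2c.png',cv2.resize(im[110:260,210:360],(600,600),interpolation=cv2.INTER_CUBIC))
```

```text
[ 0.66477257 -0.05526341  0.28198549] [ 15.37082738   1.03776438 -42.62743912] [ 0.15600121 -3.05972374 -0.19476428] [ 0.29395718  0.46551549 -0.43652965  1.48715982  0.19992386  1.23927203
 -0.07133136]
0.08 [287.9 189.8]
0.08 [273.8 155.4]
0.09 [288.2 188.1]
0.09 [274.  153.5]
0.1 [288.5 186.4]
0.1 [274.2 151.5]
```

View pics/s2c.png

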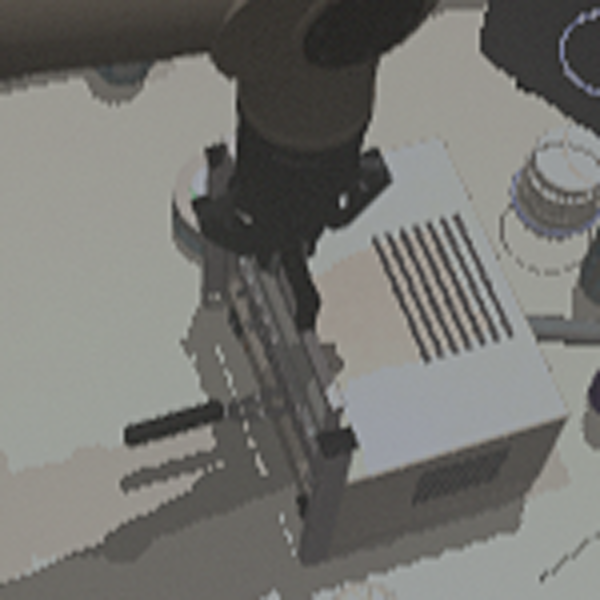

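The scene crop shows the fingers on the raised bar, with its right end at about pixel (286,187). That is too coarse to tell 90 mm from 100 mm. I'll let go, rise and measure the bar with the wrist camera.

Call:
drive_tool:
  steps: "0 0 0.005 0; 0 0 0.007 0; 0 0 0.007 0; 0 0 0.007 0; 0 0 0.007 0; 0 0 0.007 0; 0 0 0.007 0"
  grip: 1

```text
time: 6.1
tcp_pos: [0.6655, -0.0552, 0.2827]
tcp_rot: [[-0.096, 0.995, 0.001], [0.995, 0.096, -0.0], [-0.0, 0.001, -1.0]]
contact_force: [0.4, 0.4, -0.5]
grip_width: 0.0855
gripper_force: 0.0
```

Call:
drive_tool:
  steps: "0 0 -0.02 0; 0 0 -0.05 0; 0 0 -0.08 0; 0 0 -0.10 0; -0.03 0 -0.1 0; -0.06 0 -0.1 0; -0.06 0 -0.1 0; -0.06 0 -0.1 0"

```text
time: 6.9
tcp_pos: [0.671, -0.1158, 0.382]
tcp_rot: [[-0.094, 0.996, -0.0], [0.996, 0.094, 0.0], [0.0, -0.0, -1.0]]
contact_force: [0.1, 0.5, -0.0]
grip_width: 0.0854
gripper_force: 0.0
```

Run:
```python
from h import *
c=ctrl.camera_info('wrist');s=ctrl.observe();im=ctrl.grab_frame('wrist')[...,::-1].copy();cv2.imwrite('pics/w3.png',im)
np.save('w3.npy',c,allow_pickle=True)
print(s['tcp_pos'],np.round(s['tcp_rot'],4).tolist(),s['contact_force'],s['grip_width'])
P=lambda X:(lambda v:v[:2]/v[2])(c['mtx']@(c['R']@np.array(X)+c['t']))
for d in (0,.08,.09,.1):
  print(d,[np.round(P([.665-e*.096,-.0565+e,.216+d]),1).tolist() for e in (-.055,.055)])
```

```text
[ 0.6710276  -0.11583437  0.38204882] [[-0.0939, 0.9956, -0.0004], [0.9956, 0.0939, 0.0001], [0.0002, -0.0004, -1.0]] [ 0.06862772  0.54792632 -0.01335837] 0.08542439771163843
0 [[257.8, 171.8], [257.5, 67.7]]
0.08 [[257.8, 190.0], [257.5, 49.6]]
0.09 [[257.8, 193.1], [257.4, 46.3]]
0.1 [[257.8, 196.5], [257.4, 42.7]]
```

View pics/w3.png

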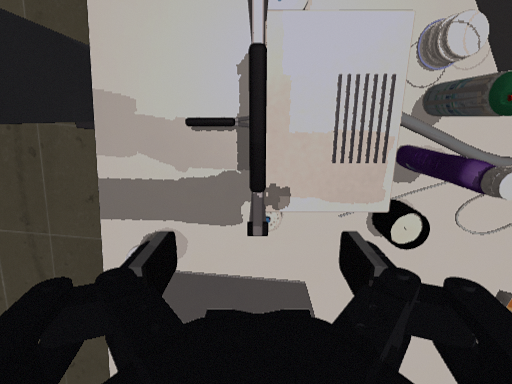

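The wrist view shows the bar vertical at column 258, rows about 43–191, with the handle at (210,122). I'll get the exact length and height from it.

Run:
```python
from h import *
c=np.load('w3.npy',allow_pickle=True).item();g=cv2.imread('pics/w3.png').max(2).astype(float)
p=g[:230,254:263].mean(1);print(np.round(p[36:52]),np.round(p[183:200]))
q=g[100:108,240:275].mean(0);print(np.round(q))
r=cv2.imread('pics/w1.png').max(2).astype(float)[:,305:312].mean(1);print(np.round(r[80:95]),np.round(r[196:212]))
```

```text
[185. 185. 185. 185. 185. 189. 148.  67.  13.  22.  26.  28.  30.  30.
  29.  28.] [ 17.  16.  17.  17.  17.  17.  16.  12.   9.  78. 121. 127. 116. 108.
  92.  78.  79.]
[119. 116. 117. 117. 117. 117. 117. 118. 124.  42.   9.  14.  18.  22.
  24.  25.  26.  27.  28.  27.  29.  29.  26.  21.  14.   3.  96. 180.
 182. 181. 180. 180. 180. 180. 180.]
[167. 170. 169. 168. 169. 173. 134.  53.  24.  19.  26.  26.  27.  26.
  26.] [ 16.  15.  18.  17.  12.   9.   8.   7.   4.  43. 136. 158. 157. 157.
 161. 165.]
```

Run:
```python
from h import *
from scipy.optimize import brentq
c=np.load('w3.npy',allow_pickle=True).item()
print(-c['R'].T@c['t'],np.round(c['R'],4).tolist())
L=lambda z:np.linalg.norm(cast('wrist',(257.5,42.9),z,c)-cast('wrist',(257.5,192.1),z,c))
for l in (.110,.1105,.111): print(l,brentq(lambda z:L(z)-l,.25,.4)-.216)
z=.308
for d in (.09,.1): print(d,cast('wrist',(257.5,42.9),.216+d,c),cast('wrist',(257.5,192.1),.216+d,c))
s=ctrl.observe();c2=ctrl.camera_info('wrist');print(s['time'],s['tcp_pos'],-c2['R'].T@c2['t'])
```

```text
[ 0.66456073 -0.05023316  0.52341687] [[0.9956, 0.0933, -0.0006], [0.0902, -0.9612, 0.2609], [0.0238, -0.2598, -0.9654]]
0.11 0.09363656613115409
0.1105 0.09266483748320017
0.111 0.09169310883524626
0.09 [0.65955693 0.00073081] [ 0.66997794 -0.11065394]
0.1 [ 0.65978707 -0.00161325] [ 0.66972878 -0.10787491]
6.95 [ 0.67108859 -0.11439223  0.38216612] [ 0.66445818 -0.04887146  0.52359014]
```

Both the TCP rise (92 mm) and the bar length put the sash at about 0.093 m. A quick regrip will show whether that is really the stop.

Call:
drive_tool:
  steps: "0.03 0 0 0; 0.06 0 0 0; 0.06 0 0.02 0; 0.06 0 0.05 0; 0.06 0 0.08 0; 0.06 0 0.097 0; 0.06 0 0.1 0; 0.06 0 0.1 0"

```text
time: 7.75
tcp_pos: [0.6653, -0.054, 0.2824]
tcp_rot: [[-0.097, 0.995, -0.0], [0.995, 0.097, 0.001], [0.001, -0.0, -1.0]]
contact_force: [0.2, -0.4, -0.0]
grip_width: 0.0854
gripper_force: 0.0
```

Call:
drive_tool:
  steps: "0 0 0 0; 0 0 0 0; 0 0 0 0; 0 0 0 0; 0 0 0 0; 0 0 0 0; 0 0 0 0"
  grip: 0
  grip_force: 60

```text
time: 8.45
tcp_pos: [0.6651, -0.0553, 0.2825]
tcp_rot: [[-0.095, 0.995, -0.001], [0.995, 0.095, -0.0], [-0.0, -0.001, -1.0]]
contact_force: [-3.5, -0.2, 2.6]
grip_width: 0.0119
gripper_force: 60.9
```

Call:
drive_tool:
  steps: "0 0 -0.001 0; 0 0 -0.002 0; 0 0 -0.003 0; 0 0 -0.004 0; 0 0 -0.004 0"

```text
time: 8.95
tcp_pos: [0.665, -0.0553, 0.2829]
tcp_rot: [[-0.096, 0.995, -0.003], [0.995, 0.096, 0.001], [0.001, -0.003, -1.0]]
contact_force: [6.4, 0.4, -20.8]
grip_width: 0.0122
gripper_force: 59.0
```

The sash holds against 21 N and rises under 1 mm, so it is at its stop. I'll release and go to the handle.

Call:
drive_tool:
  steps: "0 0 0.003 0; 0 0 0.003 0; 0 0 0.003 0; 0 0 0.003 0; 0 0 0.003 0; 0 0 -0.02 0; 0 0 -0.05 0; 0 0 -0.08 0; 0 0 -0.09 0; 0 0 -0.09 0"
  grip: 1

```text
time: 9.95
tcp_pos: [0.6662, -0.0551, 0.3783]
tcp_rot: [[-0.096, 0.995, 0.004], [0.995, 0.096, -0.0], [-0.001, 0.004, -1.0]]
contact_force: [0.1, 0.0, -0.9]
grip_width: 0.0856
gripper_force: 0.0
```

Call:
drive_tool:
  steps: "-0.001 -0.03 0 -8; -0.002 -0.06 0 -16; -0.004 -0.08 0 -24; -0.004 -0.08 0 -32; -0.004 -0.08 0 -40; -0.004 -0.08 0 -48; -0.004 -0.08 0 -56; -0.004 -0.08 0 -64; -0.004 -0.08 0 -72; -0.004 -0.08 0 -80"

```text
time: 10.95
tcp_pos: [0.5854, -0.067, 0.3744]
tcp_rot: [[-0.997, 0.073, -0.003], [0.073, 0.997, 0.0], [0.003, -0.0, -1.0]]
contact_force: [0.2, -0.0, 0.1]
grip_width: 0.0856
gripper_force: 0.0
```

Call:
drive_tool:
  steps: "0 0 0 -8; 0 0 0 -10; 0 0 0 -10; 0 0 0 -10"

```text
time: 11.35
tcp_pos: [0.5857, -0.067, 0.3751]
tcp_rot: [[-0.996, -0.095, -0.002], [-0.095, 0.996, 0.0], [0.002, 0.0, -1.0]]
contact_force: [0.4, 0.5, -0.4]
grip_width: 0.0851
gripper_force: 0.0
```

Run:
```python
from h import *
c=ctrl.camera_info('wrist');s=ctrl.observe();im=ctrl.grab_frame('wrist')[...,::-1].copy();cv2.imwrite('pics/w4.png',im)
np.save('w4.npy',c,allow_pickle=True)
print(s['tcp_pos'],np.round(s['tcp_rot'],4).tolist(),s['qpos'])
P=lambda X:(lambda v:v[:2]/v[2])(c['mtx']@(c['R']@np.array(X)+c['t']))
print('handle',P([.590,-.066,.079]))
```

```text
[ 0.58568874 -0.06701832  0.3751382 ] [[-0.9955, -0.0945, -0.0017], [-0.0945, 0.9955, 0.0002], [0.0017, 0.0003, -1.0]] [ 0.55831083  0.31414122 -0.71121555  1.53371871  0.20682892  1.37249048
  1.49559858]
handle [257.97153455 161.84143548]
```

View pics/w4.png

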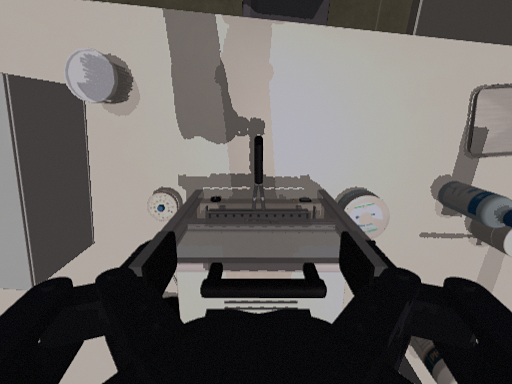

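The wrist view shows the handle at (259,160), where I expected it, with the raised bar at (263,283) behind it. I'll descend over the handle.

Call:
drive_tool:
  steps: "0 0 0.04 0; 0 0 0.08 0; 0 0 0.12 0; 0 0 0.16 0; 0 0 0.19 0; 0 0 0.22 0; 0 0 0.24 0; 0 0 0.24 0"

```text
time: 12.2
tcp_pos: [0.5839, -0.067, 0.1332]
tcp_rot: [[-0.995, -0.095, -0.006], [-0.095, 0.995, 0.0], [0.006, 0.001, -1.0]]
contact_force: [0.0, 0.4, -0.9]
grip_width: 0.0856
gripper_force: 0.0
```

Call:
drive_tool:
  steps: "0 0 0.02 0; 0 0 0.04 0; 0 0 0.06 0; 0 0 0.075 0; 0 0 0.085 0; 0 0 0.086 0; 0 0 0.086 0; 0 0 0.086 0"

```text
time: 13.0
tcp_pos: [0.587, -0.0668, 0.0513]
tcp_rot: [[-0.995, -0.096, 0.002], [-0.096, 0.995, -0.0], [-0.002, -0.0, -1.0]]
contact_force: [-0.7, -0.4, 0.6]
grip_width: 0.0853
gripper_force: 0.0
```

Call:
drive_tool:
  steps: "0 0 0.002 0; 0 0 0.002 0; 0 0 0.002 0; 0 0 0.002 0; 0 0 0.002 0; 0 0 0.002 0; 0 0 0.002 0; 0 0 0.002 0; 0 0 0.002 0"
  grip: 0
  grip_force: 115

```text
time: 13.9
tcp_pos: [0.5862, -0.0668, 0.0484]
tcp_rot: [[-0.995, -0.096, 0.0], [-0.096, 0.995, -0.0], [-0.0, -0.0, -1.0]]
contact_force: [-1.2, -0.1, 3.0]
grip_width: 0.0122
gripper_force: 112.1
```

Call:
drive_tool:
  steps: "0 0 -0.001 0; 0.001 0 -0.002 0; 0.003 0 -0.002 0; 0.006 0 -0.002 0; 0.01 0 -0.002 0; 0.014 0 -0.002 0; 0.018 0 -0.002 0; 0.022 0 -0.002 0; 0.026 0 -0.002 0; 0.03 0 -0.002 0"

```text
time: 14.9
tcp_pos: [0.556, -0.0698, 0.0503]
tcp_rot: [[-0.995, -0.096, 0.0], [-0.096, 0.995, -0.0], [-0.0, -0.0, -1.0]]
contact_force: [0.7, -0.1, -2.7]
grip_width: 0.0122
gripper_force: 112.2
```

Call:
drive_tool:
  steps: "0.004 0 0 0; 0.009 0 0 0; 0.014 0 0 0; 0.019 0 0 0; 0.024 0 0 0; 0.029 0 0 0; 0.034 0 0 0; 0.039 0 0 0; 0.044 0 0 0; 0.049 0 0 0"

```text
time: 15.9
tcp_pos: [0.5071, -0.0745, 0.0503]
tcp_rot: [[-0.995, -0.096, 0.0], [-0.096, 0.995, -0.0], [-0.0, -0.0, -1.0]]
contact_force: [0.7, -0.5, -2.0]
grip_width: 0.0124
gripper_force: 112.2
```

Call:
drive_tool:
  steps: "0.005 0 0 0; 0.01 0 0 0; 0.015 0 0 0; 0.02 0 0 0; 0.025 0 0 0; 0.03 0 0 0; 0.035 0 0 0; 0.04 0 0 0; 0.044 0 0 0; 0.047 0 0 0"

```text
time: 16.9
tcp_pos: [0.4603, -0.079, 0.0503]
tcp_rot: [[-0.995, -0.096, -0.0], [-0.096, 0.995, -0.0], [0.0, -0.0, -1.0]]
contact_force: [0.7, 0.0, -1.3]
grip_width: 0.0121
gripper_force: 112.2
```

Call:
drive_tool:
  steps: "0.003 0 0 0; 0.006 0 0 0; 0.009 0 0 0; 0.012 0 0 0; 0.014 0 0 0; 0.015 0 0 0; 0.015 0 0 0; 0.015 0 0 0"

```text
time: 17.7
tcp_pos: [0.446, -0.0804, 0.0503]
tcp_rot: [[-0.995, -0.096, 0.0], [-0.096, 0.995, 0.0], [-0.0, 0.0, -1.0]]
contact_force: [0.5, 0.1, -2.7]
grip_width: 0.0121
gripper_force: 112.2
```

Drawn 141 mm, so the tray should be wholly out. I'll lift it gently.

Call:
drive_tool:
  steps: "0 0 -0.001 0; 0 0 -0.003 0; 0 0 -0.006 0; 0 0 -0.01 0; 0 0 -0.014 0; 0 0 -0.018 0; 0 0 -0.022 0; 0 0 -0.026 0; 0 0 -0.03 0; 0 0 -0.034 0"

```text
time: 18.7
tcp_pos: [0.4458, -0.0804, 0.0847]
tcp_rot: [[-0.995, -0.096, 0.0], [-0.096, 0.995, -0.0], [-0.0, -0.0, -1.0]]
contact_force: [1.5, 0.4, -2.5]
grip_width: 0.0124
gripper_force: 112.2
```

Call:
drive_tool:
  steps: "0 0 -0.005 0; 0 0 -0.01 0; 0 0 -0.015 0; 0 0 -0.02 0; 0 0 -0.025 0; 0 0 -0.03 0; 0 0 -0.035 0; 0 0 -0.04 0; 0 0 -0.045 0; 0 0 -0.05 0"

```text
time: 19.7
tcp_pos: [0.4458, -0.0804, 0.1347]
tcp_rot: [[-0.995, -0.096, 0.0], [-0.096, 0.995, -0.0], [-0.0, -0.0, -1.0]]
contact_force: [-0.4, 0.4, -2.5]
grip_width: 0.0124
gripper_force: 112.2
```

Call:
drive_tool:
  steps: "0 0 -0.003 0; 0 0 -0.005 0; 0 0 -0.006 0; 0 0 -0.006 0; 0 0 -0.006 0; 0 0 -0.006 0; 0 0 -0.006 0; 0 0 -0.006 0"

```text
time: 20.5
tcp_pos: [0.4458, -0.0803, 0.1402]
tcp_rot: [[-0.995, -0.096, -0.0], [-0.096, 0.995, 0.0], [0.0, 0.0, -1.0]]
contact_force: [-0.3, 1.2, -2.6]
grip_width: 0.0123
gripper_force: 112.2
```

Run:
```python
from h import *
s=ctrl.observe();print(s['tcp_pos'],np.round(s['tcp_rot'],4).tolist(),s['contact_force'],s['moment'],s['grip_width'],s['joint_vel'])
a=ctrl.grab_frame('scene')[...,::-1];b=ctrl.grab_frame('top')[...,::-1]
f=lambda i:cv2.resize(i,(400,400),interpolation=cv2.INTER_CUBIC)
cv2.imwrite('pics/end.png',np.hstack([f(b[130:270,210:350]),f(a[130:290,190:350])]))
```

```text
[ 0.44581219 -0.08034244  0.14022852] [[-0.9954, -0.0957, -0.0001], [-0.0957, 0.9954, 0.0001], [0.0001, 0.0001, -1.0]] [-0.28395915  1.19466765 -2.56176298] [-0.03741969  0.24465596 -0.004197  ] 0.012257413685723367 [ 0.00103149  0.00018015  0.00043996  0.00062124 -0.00218053  0.00118403
 -0.00715656]
```

View pics/end.png

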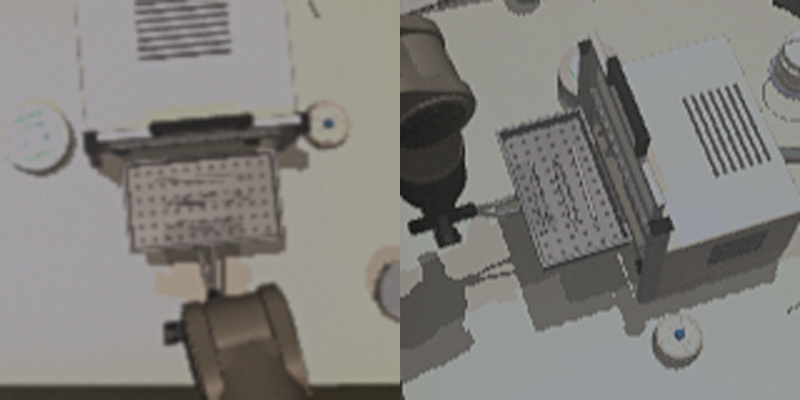

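The tray is held in front of the cabinet with the three instruments across it, the sash up and the bystanders in place. I'll do a quick level check from the rim corners in both views.

Run:
```python
from h import *
for n,p,q in (('RL',(254.5,184.3),(261.2,174)),('RR',(307,182.5),(282.8,227.2)),('FL',(255.5,217.5),(229.2,182.8)),('FR',(309,214),(247.2,237.2))): print(n,np.round(tri(p,q),3))
s=ctrl.observe();print(s['time'],s['tcp_pos'],s['moment'])
```

```text
RL [0.639 0.021 0.159]
RR [ 0.654 -0.158  0.156]
FL [0.534 0.017 0.151]
FR [ 0.548 -0.164  0.153]
20.6 [ 0.44580938 -0.08038145  0.14025786] [-0.04830031  0.28988241  0.03123552]
```

```bash
python3 -c "
from rig import ctrl
print(ctrl.finish_job())"
```

```text
the job is handed in; nothing more can be done
None
```

I handed the job in at about 20.6 s of the 54 s, with no verdict returned: the sash is against its stop at about 0.093 m as measured (not the stated 0.10 m, but above the 0.088 m limit), and the tray is held still and level about 13 cm up, wholly in front of the cabinet with all three instruments on it and the bystanders in view unmoved.

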